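Put the medicine away behind the child-safe door

ROBOT

A 6-joint arm with a two-finger parallel gripper is mounted at the origin on the work surface. World frame = base frame: x ahead of the robot, y to its left, z up, the work surface at z = 0. Lengths are in m, angles in rad, forces in N, time in s.
With the tool pointing down it reaches from about 0.275 to 0.75 m from the base axis. Payload 10.2 kg.
Tool frame: the origin (TCP) lies midway between the tips of the shut fingers; the grasp point (between the pads) lies 19 mm behind it; z points along the fingers, y is the line along which they close (so a half turn about z gives the same grasp; the last joint's range is limited). The gripper opens to 88 mm and grips with 3 to 60 N. Pads are 18 mm wide; open, the fingers measure 123 mm over their backs; the gripper's body (75 mm by 187 mm) begins 45 mm behind the grasp point.
Start: joints at [-1.413, 0.313, 1.498, -0, 1.331, -0.223], TCP at [0.195, -0.487, 0.239] pointing down, gripper open.
Joint ranges: [-2.94, 2.94], [-0.97, 2.17], [0.19, 2.56], [-1.23, 4.37], [0.02, 3.11], [-2.88, 2.88]. Speed limits (rad/s): [2.39, 2.39, 3.01, 3.14, 3.14, 3.14].

INTERFACE

Orientations are given as a unit quaternion [x, y, z, w].
In Python, from rig import movep, move_linear, set_joints, set_gripper, dwell, inverse_kinematics, get_state, read_camera, IKError, hand_in, trace, pinpoint gives the robot as it stands. Calls block until the motion is done:
- movep(position, orientation): joint-space move of the TCP to a pose.
- move_linear(position, rot=None, rate=0.15): straight line of the TCP; rot=None keeps the orientation; rate is the mean speed in m/s.
- set_joints(angles): joint-space move.
- set_gripper(opening, squeeze=None): finger opening in m; squeeze is the grip in N (None keeps the last); returns when the fingers have stopped.
- dwell(seconds).
- inverse_kinematics(position, orientation): joint angles nearest the present ones, or None.
- get_state(): the state.
- read_camera(name): name is "side" or "top" or "wrist"; returns a dict with "img" (480x640x3 uint8, blue, green, red), "depth" (480x640 float32, m along the optical axis (not along the pixel's ray), 0 where there is no reading), "fx", "fy", "cx", "cy" (pixels), "k1" (the pictures are not rectified: a ray, as slopes to the right and down, at radius r is drawn at 1 + k1 r^2 times it, then the intrinsics apply), "T" (4x4, takes a point from camera to world coordinates); the wrist camera has in their place "T_tool_cam" (4x4, takes a point from camera to tool coordinates, whose origin is the TCP and whose axes are the flange's). Camera axes: x right, y up, looking along -z (the intrinsics and any distortion apply to the point x, -y, -z); pixel columns grow to the right and rows downward; lengths in m; the calibration is good to about 2 mm. A picture is of the moment at which its call begins: read the wrist's pose just before it.
A pose or a line that the arm cannot do raises IKError and nothing moves.
- hand_in(): hands the job in; it is judged then, once.
Trained networks look in a picture, given as the dict that the camera call returned (one of the last four; its "shot" number tells which), for a name from the list of things; names that differ only in an ending like _2 or _b are one class to them, and where a whole thing is asked for, a point or a joint stands for the part that bears it (a point fixed in the world has none). Each returns a list of dicts, best first, with "p" (0 to 1); they miss things now and then, are a little off and sometimes report something else, mostly with a low value. They report only what shows in the picture. A call takes as long as a camera call. They do not tell look-alikes from the thing itself.
- trace(picture, target): "pixels" (480x640 bool, what is visible of it) and "box" ([centre column, centre row, width, height] in pixels, round what is visible of it).
- pinpoint(picture, target): "location" ([row, column] in pixels: a listed point, or the origin of a listed thing).
The state is a dict: "time_s": time; "joint_positions": joint angles; "joint_vel": joint speeds; "tau": joint torques, N m; "tool_pos": TCP position; "ee_rot": TCP orientation; "contact_force": force on the tool from outside, world axes, zero at the start; "ft_torque": the same for the moment, N m; "width": finger opening in m; "gripper_force": force on a finger pad.
Only numpy, scipy, OpenCV 4.12 (cv2) and the standard library are available. Lean on these libraries where they do the work, as an engineer would, in place of code of your own. Each camera call takes 0.05 s, during which the arm holds its last target. There are 200 camera calls.

TASK

Put the small screw-cap medicine bottle away in the childproof bedside cabinet: press down the hidden catch in the finger notch behind the door's top edge and keep it down while you pull the door wide open, stand the bottle upright in the rack on the inside of the door, without dropping or tipping it, and let go. Then push the door shut until the catch has snapped back up behind its bar. Leave the pump bottle, whale, comb and spoon where they are.

Things in the scene. Friction and masses are not known exactly. Their poses are not given: they have to be found in the camera images.
- cabinet: plain wooden cabinet, fixed, 140 deep (x), 220 wide (y), 150 high; origin under its middle, z up, x from its front to its back. One wooden door covers its whole front, which faces the robot, hinged at the left as the robot sees it (front corner x -70, y +110 mm)
- notch (a point): middle of the open finger notch in the cabinet's top board, right behind the door's top edge, at the top's height; axes as the cabinet. The notch is 44 mm deep (x, from the closed door's inner face back) and 86 mm wide (y). A fixed steel bar hangs 11 mm below the board at its back edge
- hinge (a point): point on the door's vertical hinge line at the height of the cabinet's and door's top, 150 mm over the nightstand. Turns with the door: x square to the door towards its inner side, y along the door from free edge to hinge, z up. In this frame the panel fills x -14 to 0, y -220 (free edge) to 0, z -144 to 0 mm. A knob (not needed) is 35 mm proud of the outer face at y -198, z -85
- door (a joint): door angle, rad: 0 shut, grows as the free edge swings out towards the robot (clockwise seen from above), stop at 1.75. The door stays where it is left (0.04 N m of friction). With the catch up it has play from 0 to about 0.05, where the catch stops it; pushed shut, the catch ducks under its bar by itself (some 5 N at the free edge) and snaps up below 0.05
- catch_pad (a point): middle of the top of the catch's grey pad, 35 mm (x) by 32 mm (y), seen in the notch 13 mm below the cabinet's top. It rides on the door's inner face (axes as the hinge), its middle 20.5 mm behind that face, 156 mm from the hinge line. Pressed 9 mm or more it frees the door; keep it down until 0.2 rad. Closed fingertips pressing it can also push the door's inner face outwards to open it
- catch (a joint): how far the catch is pressed down, m: 0 up (sprung), 0.012 fully down; 2 N to begin, 5 N fully down. Its arm (16 mm wide, 13 mm below the pad's top) reaches 78 mm behind the door's inner face and comes out with the door
- rack (a point): middle of the floor of the open white plastic rack on the door's inner face, 22 mm over the nightstand; moves with the door, axes as the hinge. Inside 58 mm (x, square to the door) by 62 mm (y), rim 30 mm above its floor, walls 4 mm. Its middle is 29 mm from the door's inner face, 75 mm from the hinge line. The door's top edge is 128 mm above the rack floor
- bottle_mid (a point): the medicine bottle's centre, half-way up: amber, 46 mm across, 74 mm high, short neck, white screw cap 40 mm across from 80 to 110 mm above its foot; 110 mm tall, about 140 g, z up. Starts upright on the nightstand. Held by the cap, fingers closing along the door, it goes down into the rack with the gripper's body clear above the door
- pump: bystander: push-dispenser pump bottle, amber, 64 mm across, 173 mm tall with nozzle; origin at the middle of its foot
- whale: bystander: silicone bath toy whale, 105 mm long, 70 mm high, origin under its middle
- comb: bystander: black plastic comb 170 x 34 x 5 mm lying flat, origin under its middle, long along x
- spoon: bystander: steel spoon 170 mm long, lying flat along its x, origin under its middle
Not all that is in view belongs to the job. What is shaped like the part that bears bottle_mid but red or yellow is not meant.

How it is judged:
On the way, in this order (a step that is already met when the one before it is completed fails the run):
1. the door is open past 1.1 rad (value of joint door above 1.1 rad), for 0.1 s.
2. the bottle stands upright in the rack, let go, with the door still open (value of joint door above 0.6 rad and contact force between the fingers and medicine below 0.1 N and horizontal distance between bottle_mid and rack below 0.02 m and z of bottle_mid in the frame of rack below 0.06 m and angle between bottle_mid's own z axis and vertical below 0.2 rad), for 0.2 s.
At the end, for the whole second after the job is handed in: The door is shut behind its catch (below 0.065 rad), the catch is up (pressed less than 3 mm), and the bottle stands at rest, upright within 0.2 rad, on the floor of the door rack (centre within 20 mm of the rack's middle) (value of joint door below 0.065 rad and value of joint catch below 0.003 m and horizontal distance between bottle_mid and rack below 0.02 m and z of bottle_mid in the frame of rack below 0.06 m and angle between bottle_mid's own z axis and vertical below 0.2 rad and linear speed of medicine below 0.03 m/s); the robot touches nothing.
It fails at once if a bystander is moved more than 30 mm (distance of any of pump, whale, comb, spoon from where it was at the start of the episode above 0.03 m).
It fails at once if the bottle is tipped by more than 0.8 rad (angle between bottle_mid's own z axis and vertical above 0.8 rad).
It fails at once if the bottle is dropped (moves faster than 0.8 m/s out of the fingers) (linear speed of medicine above 0.8 m/s and contact force between the fingers and medicine below 0.1 N).
It also fails if it takes over 72 s, if anything falls off the work surface, if the arm or the gripper's body presses on something with over 40 N, if the wrist force passes 120 N, or if a joint passes its speed limit or range.

## Working session

There is one attempt and no reset: what is moved stays moved. The work goes in short steps, each a Python script; the robot and the scene stay as the last script left them, time stands still between calls to the robot, and variables do not carry over. Pictures are saved under pics/ and viewed, at most 10 in all, crops included, and the job is handed in when it is done.

```bash
ls; mkdir -p pics
cat > h.py <<'E'
import numpy as np, cv2
from rig import *
from scipy.spatial.transform import Rotation as R
def ray(c,row,col):
    u=(col-c["cx"])/c["fx"]; v=(row-c["cy"])/c["fy"]
    x,y=u,v
    for _ in range(20):
        s=1+c["k1"]*(x*x+y*y); x,y=u/s,v/s
    return np.array([x,-y,-1.0])
def camT(c,st=None):
    if "T" in c: return np.array(c["T"])
    T=np.eye(4); T[:3,:3]=R.from_quat(st["ee_rot"]).as_matrix(); T[:3,3]=st["tool_pos"]
    return T@np.array(c["T_tool_cam"])
def world(c,row,col,st=None,z=None):
    T=camT(c,st); d=ray(c,row,col); 
    if z is not None:
        w=T[:3,:3]@d; return T[:3,3]+w*(z-T[2,3])/w[2]
    r,q=int(round(row)),int(round(col)); p=c["depth"][max(r-2,0):r+3,max(q-2,0):q+3]; p=p[p>0]
    if len(p)==0: return None
    return T[:3,:3]@(d*np.median(p))+T[:3,3]
def cloud(c,mask,st=None):
    T=camT(c,st); ys,xs=np.nonzero(mask&(c["depth"]>0))
    u=(xs-c["cx"])/c["fx"]; v=(ys-c["cy"])/c["fy"]; x,y=u,v
    for _ in range(20):
        s=1+c["k1"]*(x*x+y*y); x,y=u/s,v/s
    d=c["depth"][ys,xs]; P=np.stack([x*d,-y*d,-d],1)
    return P@T[:3,:3].T+T[:3,3]
def down(yaw): # tool z down, tool y axis (closing) at angle yaw from world y... x axis at yaw
    return (R.from_euler('z',yaw)*R.from_euler('x',np.pi)).as_quat()
E
python3 - <<'E'
from h import *
ims=[]
for n in("top","side"):
    c=read_camera(n); ims.append(c["img"]); print(n,np.round(np.array(c["T"]),3).tolist())
    cv2.imwrite(f"pics/{n}0.png",c["img"])
    for t in("cabinet","notch","hinge","catch_pad","rack","bottle_mid","pump","whale","comb","spoon"):
        for d in pinpoint(c,t)[:3]:
            r,q=d["location"]; w=world(c,r,q); print(t,round(d["p"],2),round(r),round(q),None if w is None else w.round(3))
print(get_state())
E
```

```text
pics
top [[0.021, 0.99, -0.142, 0.427], [-0.999, 0.017, -0.027, -0.022], [-0.024, 0.143, 0.989, 1.115], [0.0, 0.0, 0.0, 1.0]]
cabinet 0.59 205 279 [0.681 0.102 0.009]
notch 0.63 213 289 [0.636 0.067 0.137]
hinge 0.82 212 217 [0.664 0.257 0.001]
catch_pad 0.74 215 292 [0.632 0.06  0.136]
rack 0.82 215 264 [0.628 0.118 0.15 ]
bottle_mid 0.92 304 414 [ 0.446 -0.206  0.109]
bottle_mid 0.61 329 370 [ 0.39  -0.112  0.109]
bottle_mid 0.61 257 420 [ 0.549 -0.22   0.109]
pump 0.83 202 454 [ 0.678 -0.302  0.083]
whale 0.75 196 400 [ 0.694 -0.183  0.065]
comb 0.7 288 510 [ 0.491 -0.454  0.003]
spoon 0.92 272 145 [0.513 0.426 0.001]
side [[-0.756, 0.505, -0.416, 0.021], [-0.655, -0.572, 0.494, 0.583], [0.012, 0.646, 0.763, 1.048], [0.0, 0.0, 0.0, 1.0]]
cabinet 0.63 270 233 [0.612 0.154 0.114]
notch 0.93 225 254 [0.653 0.048 0.131]
notch 0.55 272 200 [0.633 0.217 0.147]
hinge 0.88 274 198 [0.643 0.216 0.133]
catch_pad 0.73 228 258 [0.638 0.053 0.136]
rack 0.77 284 232 [0.611 0.162 0.074]
bottle_mid 0.91 263 399 [ 0.379 -0.111  0.077]
bottle_mid 0.77 205 370 [ 0.535 -0.212  0.072]
bottle_mid 0.71 
[... 240 characters left out ...]
: 1.1, 'joint_positions': array([-1.41342579e+00,  3.12902900e-01,  1.49769954e+00, -1.61763819e-05,
        1.33098633e+00, -2.23421974e-01]), 'joint_vel': array([ 0.00178807,  0.0008423 , -0.00110147,  0.0002057 ,  0.00169886,
        0.00029177]), 'tau': array([ 2.89729951e-04, -4.02114022e+01, -2.52419168e+01,  6.95257075e-02,
        3.19165376e-02, -8.92560820e-06]), 'tool_pos': array([ 0.19509525, -0.48741348,  0.23871886]), 'ee_rot': array([ 9.81928958e-01,  1.89249891e-01, -7.91651991e-06,  1.67981911e-06]), 'contact_force': array([-0.51882351,  0.23143026, -0.45995241]), 'ft_torque': array([-0.01289003, -0.00220419, -0.03402875]), 'gripper_force': 0.0, 'width': 0.08862726418413264}
```

View pics/top0.png

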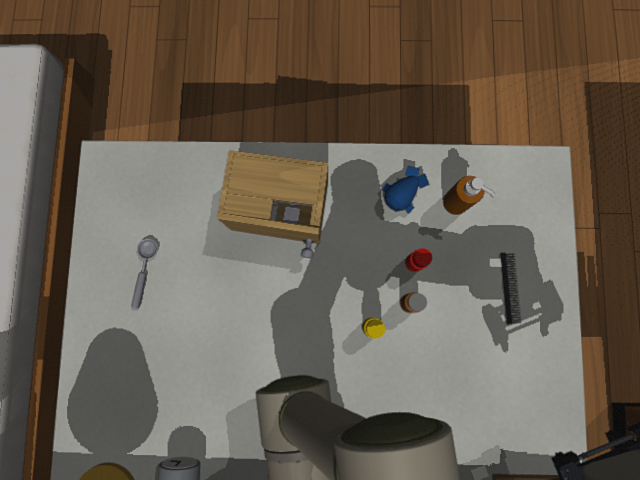

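Run:
```python
from h import *
a=cv2.imread("pics/top0.png")[225:345,340:450]; b=cv2.imread("pics/side0.png")[150:310,180:420]
cv2.imwrite("pics/crop1.png",np.hstack([cv2.resize(a,(400,436)),cv2.resize(b,(400,436))]))
# cabinet top fit
c=read_camera("top"); P=cloud(c,np.ones((480,640),bool))
m=(P[:,2]>.135)&(P[:,2]<.165)&(P[:,0]>.5)&(P[:,1]>-.1)&(P[:,1]<.35); Q=P[m]
print(len(Q),Q.min(0),Q.max(0),np.median(Q[:,2]))
r=cv2.minAreaRect(Q[:,:2].astype(np.float32)*1000); print(r, cv2.boxPoints(r))
```

```text
6636 [ 0.5881477  -0.01371232  0.13500394] [0.77052058 0.22039698 0.15592023] 0.1497083017602333
((680.4251098632812, 102.83088684082031), (219.1318359375, 159.90005493164062), 82.98336029052734) [[587.6896      3.8520432]
 [746.3921    -15.680962 ]
 [773.16064   201.80972  ]
 [614.4581    221.34274  ]]
```

View pics/crop1.png

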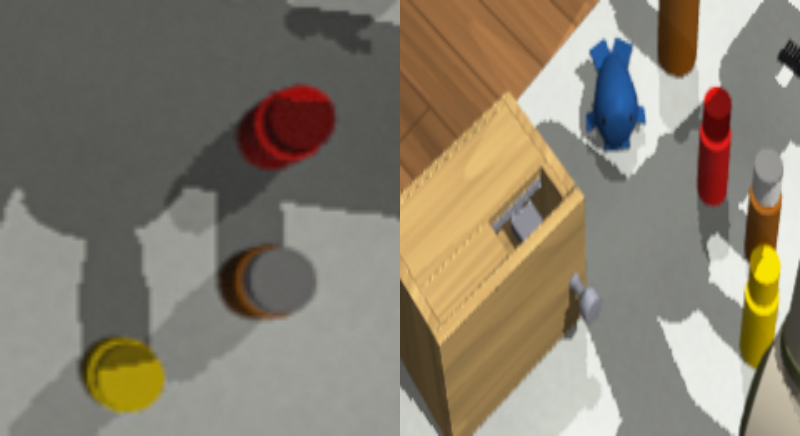

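The three look-alikes in the top view are red (420,259), amber with a white cap (414,302) and yellow (374,328). The amber and white one matches the description, and the enlarged crop confirms it. Next I'll take a closer look at the notch with the wrist camera.

Run:
```python
from h import *
set_gripper(0.0)
movep([0.57,0.06,0.33],down(np.pi-0.122))
st=get_state(); c=read_camera("wrist"); cv2.imwrite("pics/w1.png",c["img"]); print(st["time_s"],st["joint_positions"].round(2),st["width"])
for t in("catch_pad","hinge","notch"):
    for d in pinpoint(c,t)[:2]:
        r,q=d["location"]; print(t,round(d["p"],2),round(r),round(q),world(c,r,q,st,z=.137 if t=="catch_pad" else .15).round(4))
for d in trace(c,"catch")[:1]:
    Q=cloud(c,d["pixels"],st); Q=Q[Q[:,2]>.13]; print("pad",d["box"],len(Q),Q.mean(0).round(4),Q.min(0).round(4),Q.max(0).round(4))
P=cloud(c,np.ones((480,640),bool),st); Q=P[(P[:,2]>.143)&(P[:,2]<.157)&(P[:,0]>.5)&(P[:,1]>-.1)&(P[:,1]<.35)]
b=cv2.boxPoints(cv2.minAreaRect(Q[:,:2].astype(np.float32)*1000)); print(b)
# robust front edge: min x per y bin
yb=np.arange(Q[:,1].min()+.01,Q[:,1].max()-.01,.005); e=np.array([[y,np.percentile(Q[abs(Q[:,1]-y)<.002][:,0],1)] for y in yb if (abs(Q[:,1]-y)<.002).sum()>10])
print(np.polyfit(e[:,0],e[:,1],1),e[0],e[-1])
```

```text
4.8333 [-0.1   0.38  1.17 -0.    1.59 -1.55] 0.00035016784328316175
catch_pad 0.88 274 323 [0.6313 0.061  0.137 ]
catch_pad 0.56 315 148 [ 0.653  -0.1161  0.137 ]
hinge 0.59 265 495 [0.6363 0.2191 0.15  ]
notch 0.97 286 324 [0.6374 0.0617 0.15  ]
pad [321.1, 276.8, 33.6, 35.9] 1065 [0.6322 0.0624 0.1383] [0.5602 0.045  0.1349] [0.6501 0.0796 0.3312]
[[589.2825      3.9348984]
 [718.958     -13.017235 ]
 [747.5476    205.67932  ]
 [617.8721    222.63144  ]]
[0.14125796 0.58869007] [0.00525011 0.58984581] [0.21025011 0.6182411 ]
```

View pics/w1.png

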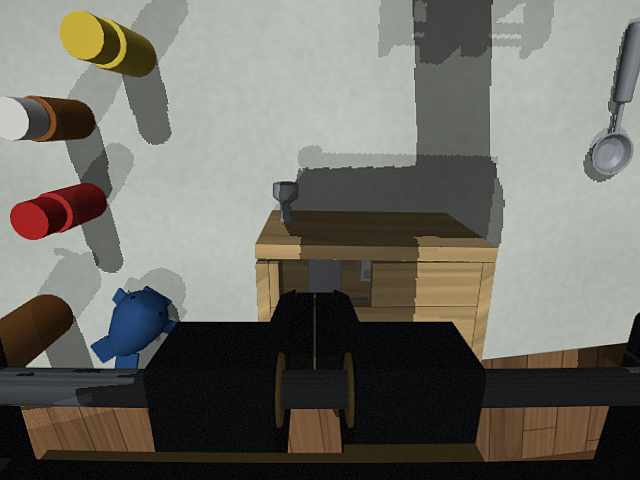

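The wrist view shows the grey pad at about (322,276), which agrees with the cabinet fit. Now I'll press the catch and open the door.

```bash
cat >> h.py <<'E'
H=np.array([.632,.2207]); YAW=-.133
def door(x,y,th,z):  # door-frame point -> world
    a=YAW-th; return np.array([H[0]+x*np.cos(a)-y*np.sin(a), H[1]+x*np.sin(a)+y*np.cos(a), z])
def dq(th,off=0): return down(np.pi+YAW-th+off)
E
python3 - <<'E'
from h import *
X,Y=.014,-.156
for th in np.arange(0,1.6,.3):
    print(th,door(X,Y,th,0).round(3),inverse_kinematics(door(X,Y,th,.126),dq(th)))
movep(door(X,Y,0,.20),dq(0))
move_linear(door(X,Y,0,.145),dq(0))
f0=get_state()["contact_force"]
for z in (.139,.136,.133,.130,.128,.1265,.125):
    move_linear(door(X,Y,0,z),rate=.05); s=get_state(); f=s["contact_force"]-f0; print(z,s["tool_pos"].round(4),f.round(2))
    if f[2]>5.5: break
print(s["time_s"])
E
```

```text
0.0 [0.625 0.064 0.   ] [-0.08375886  0.63731079  1.30367214  0.          1.20060972 -1.52155518]
0.3 [0.579 0.073 0.   ] [-0.07479026  0.54598195  1.45876599  0.          1.13684472 -1.21258659]
0.6 [0.538 0.095 0.   ] [-0.03899424  0.47179529  1.5796821   0.          1.09011526 -0.87679057]
0.8999999999999999 [0.505 0.129 0.   ] [ 0.02460126  0.42272027  1.65687162  0.          1.06200077 -0.51319506]
1.2 [0.484 0.17  0.   ] [ 1.09836597e-01  4.06049361e-01  1.68254813e+00 -4.44089210e-16
  1.05299516e+00 -1.27959730e-01]
1.5 [0.475 0.216 0.   ] [ 2.02665190e-01  4.24731259e-01  1.65375516e+00 -4.44089210e-16
  1.06310623e+00  2.64868863e-01]
0.139 [0.6253 0.0642 0.1394] [ 0.4  -0.61 -0.16]
0.136 [0.6253 0.0642 0.1362] [ 0.33 -1.55  1.13]
0.133 [0.6252 0.0642 0.133 ] [-0.53 -1.29  2.7 ]
0.13 [0.6252 0.0642 0.13  ] [ 0.1  -0.66  2.67]
0.128 [0.6252 0.0642 0.128 ] [ 0.73 -1.66  3.54]
0.1265 [0.6252 0.0642 0.1265] [ 0.87 -0.48  4.84]
0.125 [0.6255 0.0642 0.1254] [ 0.78 -1.35  5.87]
7.9917
```

Run:
```python
from h import *
X,Y=.012,-.156
for i,th in enumerate(np.arange(.06,1.56,.06)):
    move_linear(door(X,Y,th,.1255),dq(th),rate=.08 if th<.4 else .15)
    if i%4==0:
        s=get_state(); print(round(th,2),s["tool_pos"].round(3),s["contact_force"].round(1))
move_linear(door(X+.01,Y,th,.1255)); move_linear(door(X+.01,Y,th,.30),rate=.3)
c=read_camera("top"); cv2.imwrite("pics/top1.png",c["img"][120:360,120:480]); print(get_state()["time_s"])
for t in("hinge","rack","catch_pad"):
    for d in pinpoint(c,t)[:1]:
        r,q=d["location"]; print(t,round(d["p"],2),r,q,world(c,r,q).round(3),world(c,r,q,z=dict(hinge=.15,rack=.022,catch_pad=.137)[t]).round(3))
```

```text
0.06 [0.614 0.065 0.126] [-0.6 -0.7  4.5]
0.3 [0.578 0.074 0.126] [0.2 1.4 4.9]
0.54 [0.544 0.091 0.126] [-0.1  0.1  5. ]
0.78 [0.516 0.116 0.126] [ 0.7 -0.1  4.1]
1.02 [0.495 0.146 0.126] [0.6 0.4 4.6]
1.26 [0.481 0.181 0.126] [1.5 1.  4.6]
1.5 [0.476 0.218 0.125] [ 2.2 -0.5  5. ]
15.4
hinge 0.6 210.7 217.7 [0.636 0.22  0.144] [0.635 0.219 0.15 ]
rack 0.87 253.3 239.4 [0.56  0.193 0.022] [0.56  0.193 0.022]
catch_pad 0.94 286.7 226.2 [0.474 0.195 0.137] [0.474 0.195 0.137]
```

View pics/top1.png

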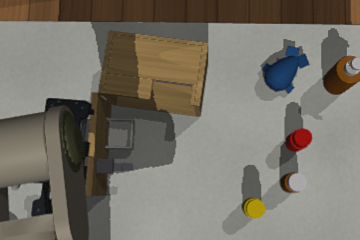

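The top view shows the door wide open, with the rack at crop position (120,133). Next I'll measure the bottle with the wrist camera.

Run:
```python
from h import *
set_gripper(.088)
yaw=1.6
movep([.444,-.145,.30],down(yaw))
dwell(.2); st=get_state(); c=read_camera("wrist"); cv2.imwrite("pics/w2.png",c["img"]); print(st["time_s"],st["tool_pos"],st["joint_positions"].round(2))
for d in trace(c,"bottle_mid")[:3]:
    Q=cloud(c,d["pixels"],st); Q=Q[(Q[:,2]>.104)&(Q[:,2]<.12)]
    if len(Q)<20: continue
    print(d["p"],d["box"],len(Q),Q.mean(0).round(4),cv2.minEnclosingCircle(Q[:,:2].astype(np.float32)*1000))
```

```text
18.4083 [ 0.44425611 -0.14435332  0.2999855 ] [-0.57  0.14  1.55  0.    1.45 -0.6 ]
0.91 [262.8, 182.8, 51.1, 55.5] 1574 [ 0.3945 -0.122   0.1097] ((394.1926574707031, -122.55420684814453), 19.949050903320312)
0.89 [407.2, 280.1, 57.7, 70.7] 809 [ 0.5438 -0.2208  0.1096] ((548.8070068359375, -224.8720703125), 20.029422760009766)
0.84 [321.6, 268.1, 44.9, 69.3] 1308 [ 0.4524 -0.2111  0.1096] ((452.60760498046875, -212.2275848388672), 20.101455688476562)
```

View pics/w2.png

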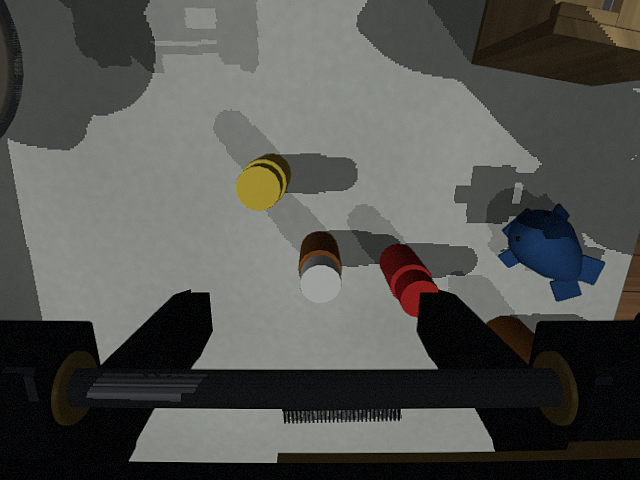

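The amber bottle with the white cap is at (321,282), which gives world (0.4525, -0.212). I'll look at the rack before picking the bottle up, so that nothing blocks the view.

Run:
```python
from h import *
movep([.55,.08,.33],down(1.6))
dwell(.2); st=get_state(); c=read_camera("wrist"); cv2.imwrite("pics/w3.png",c["img"]); print(st["time_s"],st["tool_pos"])
P=cloud(c,np.ones((480,640),bool),st)
D=P[(abs(P[:,2]-.15)<.004)&(P[:,0]<.60)&(P[:,1]>.15)&(P[:,1]<.3)]
rc=cv2.minAreaRect(D[:,:2].astype(np.float32)*1000); print("door top",len(D),rc,cv2.boxPoints(rc).round(1).tolist())
for d in pinpoint(c,"rack")[:1]:
    r,q=d["location"]; print("rack",d["p"],r,q,world(c,r,q,st,z=.022).round(4))
for d in pinpoint(c,"catch_pad")[:1]:
    r,q=d["location"]; print("pad",d["p"],r,q,world(c,r,q,st,z=.137).round(4))
for d in trace(c,"rack")[:1]:
    Q=cloud(c,d["pixels"],st); print(d["p"],len(Q)); Q=Q[abs(Q[:,2]-.052)<.005]; rc=cv2.minAreaRect(Q[:,:2].astype(np.float32)*1000); print("rim",len(Q),rc,cv2.boxPoints(rc).round(1).tolist())
```

```text
19.6917 [0.54993245 0.07884496 0.33006791]
door top 4981 ((506.9739685058594, 227.6648712158203), (14.963109016418457, 186.08340454101562), 89.60000610351562) [[413.8999938964844, 220.8000030517578], [600.0, 219.5], [600.0999755859375, 234.5], [414.0, 235.8000030517578]]
rack 0.77 89.2 326.0 [0.5601 0.1937 0.022 ]
pad 0.58 62.5 230.7 [0.4785 0.2028 0.137 ]
0.72 17872
rim 896 ((524.5626831054688, 190.15789794921875), (62.213043212890625, 217.8202667236328), 89.51932525634766) [[415.3999938964844, 160.0], [633.2000122070312, 158.10000610351562], [633.7000122070312, 220.3000030517578], [415.8999938964844, 222.1999969482422]]
```

View pics/w3.png

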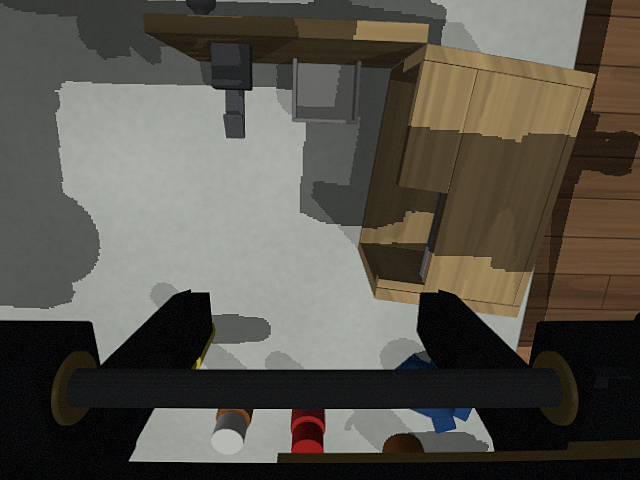

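The wrist view shows the rack at (326,90), with the door's inner face along y≈0.220 and its free edge at x≈0.414. That puts the middle of the rack at about (0.5595, 0.192). Next: pick up the bottle and place it.

Run:
```python
from h import *
q=down(np.pi/2-.007); b=[.4525,-.2117]; r=[.5595,.1918]
print([inverse_kinematics([*r,z],q) is not None for z in(.3,.1)])
movep([*b,.22],q); set_gripper(.068)
move_linear([*b,.079],rate=.15)
set_gripper(.0,squeeze=18)
s=get_state(); print(s["time_s"],s["width"],s["gripper_force"],s["tool_pos"])
move_linear([*b,.29],rate=.15)
s=get_state(); print(s["width"],s["gripper_force"],s["contact_force"])
movep([*r,.29],q)
dwell(.2); s=get_state(); print(s["time_s"],s["tool_pos"],s["width"],s["contact_force"])
c=read_camera("side"); w=read_camera("wrist")
im=np.hstack([cv2.resize(c["img"],(400,300)),cv2.resize(w["img"],(400,300))]); cv2.imwrite("pics/held.png",im)
```

```text
[True, True]
23.25 0.03918951951536286 17.995652435347438 [ 0.4525637  -0.21175535  0.0791681 ]
0.03896633811222742 17.99927121028304 [ 0.07260344 -0.62470189 -0.65700979]
26.55 [0.55971235 0.19098417 0.29008006] 0.039231968359733874 [-0.47535244 -0.02294477 -0.70675125]
```

View pics/held.png

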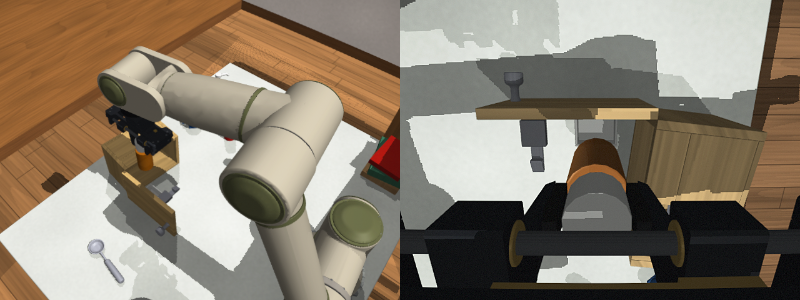

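The bottle is held upright above the rack: amber body at (595,165) in the wrist half, rack behind it. Now I'll lower it while watching the contact force.

Run:
```python
from h import *
r=[.5595,.1918]
move_linear([*r,.145],rate=.2); dwell(.1)
f0=get_state()["contact_force"]
for z in (.136,.128,.120,.114,.109,.106,.104,.1025,.101,.100,.099,.098,.097):
    move_linear([*r,z],rate=.06); s=get_state(); f=s["contact_force"]-f0; print(z,f.round(1))
    if z>.106 and abs(f).max()>5: print("snag"); break
    if f[2]>3: break
print(s["time_s"],s["tool_pos"])
```

```text
0.136 [ 1.1 -0.8 -0.5]
0.128 [1.1 1.2 0.8]
0.12 [ 0.4 -0.1 -0.6]
0.114 [ 1.6  0.5 -1.7]
0.109 [-0.   0.8 -1.2]
0.106 [ 1.3  0.1 -0.4]
0.104 [ 0.8  0.8 -1.1]
0.1025 [ 1.   0.8 -0.5]
0.101 [0.5 0.1 1. ]
0.1 [-1.5 -0.1  9.2]
30.2417 [0.55980169 0.19186539 0.10111375]
```

The bottle landed at the rack-floor height. I'll release it and check.

Run:
```python
from h import *
r=[.5595,.1918]
move_linear([*r,.1015],rate=.02)
set_gripper(.062); dwell(.3)
move_linear([*r,.24],rate=.12)
move_linear([.55,.09,.30],rate=.25)
dwell(.1); st=get_state(); c=read_camera("wrist"); print(st["time_s"],st["tool_pos"])
cv2.imwrite("pics/placed.png",c["img"][:300])
for d in trace(c,"bottle_mid")[:1]:
    Q=cloud(c,d["pixels"],st); Q=Q[Q[:,2]>.127]; print(len(Q),np.median(Q[:,2]),cv2.minEnclosingCircle(Q[:,:2].astype(np.float32)*1000))
```

```text
33.3417 [0.549725   0.09115805 0.29878386]
2212 0.13185692341137176 ((559.1995849609375, 190.75253295898438), 20.0718994140625)
```

View pics/placed.png

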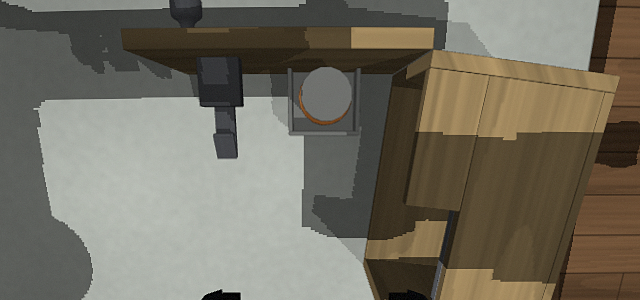

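The bottle stands upright inside the rack, at (325,95). Now I'll close the door from its outer side.

Run:
```python
import h; from h import *
h.H=np.array([.633,.220]); Y=-.17; z=.115; t0=1.44
print([inverse_kinematics(door(-.05,Y,t,z),dq(t)) is not None for t in(1.44,.7,0)])
set_gripper(0.)
movep(door(-.055,Y,t0,.27),dq(t0)); move_linear(door(-.055,Y,t0,z),rate=.2)
move_linear(door(-.023,Y,t0,z),rate=.06)
f0=get_state()["contact_force"]
for i,t in enumerate(np.arange(t0-.06,.11,-.06)):
    move_linear(door(-.023,Y,t,z),dq(t),rate=.1)
    if i%5==0: s=get_state(); print(round(t,2),s["tool_pos"].round(3),s["contact_force"].round(1))
for t in (.1,.08,.06,.045,.03,.02,.01,0,-.01,-.02):
    move_linear(door(-.023,Y,t,z),dq(t),rate=.04); s=get_state(); f=s["contact_force"]-f0; print(t,s["tool_pos"].round(4),f.round(1))
    if t<.03 and np.hypot(*f[:2])>14: break
print(s["time_s"])
```

```text
[True, True, True]
1.38 [0.462 0.233 0.115] [-0.1  0.3  0.3]
1.08 [0.466 0.182 0.115] [-0.3  0.4 -0.4]
0.78 [0.484 0.135 0.115] [-0.7  0.7 -0.6]
0.48 [0.516 0.094 0.115] [0.7 0.2 0.1]
0.18 [0.558 0.066 0.115] [-0.   0.5 -0.3]
0.1 [0.571  0.0602 0.1149] [-0.3  1.3  0.3]
0.08 [0.573  0.0593 0.1149] [-10.4   2.    5.4]
0.06 [0.578  0.0575 0.1151] [-0.1  0.   0.5]
0.045 [0.5804 0.0567 0.115 ] [-1.1  1.   0.4]
0.03 [0.5829 0.0559 0.115 ] [-0.1  0.6  0.4]
0.02 [0.5846 0.0554 0.115 ] [0.1 0.2 0.6]
0.01 [0.5862 0.055  0.115 ] [-0.8 -0.3 -0.8]
0 [0.5878 0.0545 0.115 ] [0.  0.9 1.3]
-0.01 [0.5894 0.0541 0.115 ] [-0.8  0.1  0.1]
-0.02 [0.5896 0.054  0.115 ] [-9.   0.7  6.1]
44.8667
```

Run:
```python
import h; from h import *
h.H=np.array([.633,.220])
move_linear(door(-.08,-.17,0,.115),rate=.1); move_linear(door(-.08,-.17,0,.32),rate=.25)
dwell(.2); st=get_state(); c=read_camera("wrist"); cv2.imwrite("pics/shut.png",c["img"]); print(st["time_s"])
for d in trace(c,"catch")[:1]:
    Q=cloud(c,d["pixels"],st); print("pad z",d["p"],np.median(Q[:,2]),np.median(Q,0).round(4))
for d in trace(c,"bottle_mid"): print(d["p"],d["box"])
P=cloud(c,np.ones((480,640),bool),st); Q=P[(abs(P[:,2]-.15)<.007)&(P[:,0]>.5)&(P[:,1]>-.05)&(P[:,1]<.3)]
e=np.array([[y,np.percentile(Q[abs(Q[:,1]-y)<.002][:,0],1)] for y in np.arange(.01,.21,.005)]); print(np.polyfit(e[:,0],e[:,1],1))
```

```text
46.7833
pad z 0.57 0.13709123657697084 [0.6332 0.052  0.1371]
0.91 [59.9, 247.6, 98.8, 60.3]
0.86 [110.8, 85.5, 92.6, 52.5]
0.46 [378.5, 278.6, 244.7, 116.9]Traceback (most recent call last):
  File "<stdin>", line 9, in <module>
    return _quantile_unchecked(
        a, q, axis, out, overwrite_input, method, keepdims, weights)
    return _ureduce(a,
                    func=_quantile_ureduce_func,
    ...<5 lines>...
                    overwrite_input=overwrite_input,
                    method=method)
    r = func(a, **kwargs)
    result = _quantile(arr,
                       quantiles=q,
    ...<2 lines>...
                       out=out,
                       weights=wgt)
    slices_having_nans = np.isnan(arr[-1, ...])
                                  ~~~^^^^^^^^^
IndexError: index -1 is out of bounds for axis 0 with size 0
```

View pics/shut.png

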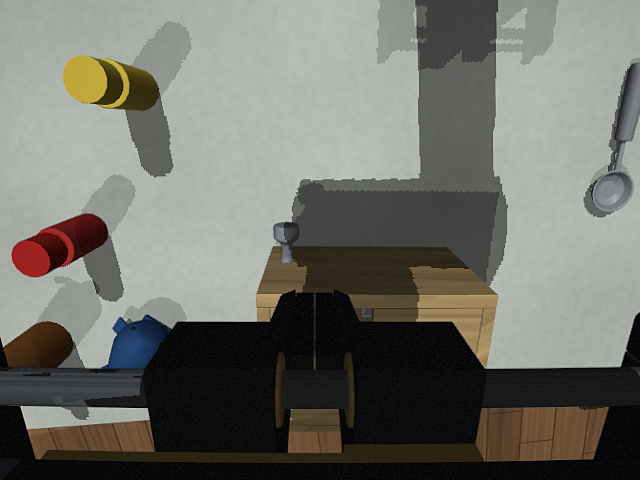

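The picture shows the door flush with the cabinet front (edge near row 300). The pad is back at its raised height (z 0.137), and the robot is touching nothing.

```bash
python3 -c "
from rig import *
print(hand_in())"
```

```text
the job is handed in; nothing more can be done
None
```

The job is handed in at about 47 s: the bottle stood upright in the door rack when I let go, and the last camera check showed the door shut with the catch back up; the rig returned no verdict.

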